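Reset the depth stop of the screen press and put its pad back

TASK

Set the screen press up for the next phone. Swing the lock lever of the jam nut counter-clockwise (seen from above) well past half of its swing to free the depth screw, turn the brass wing screw until its red pointer lines up with the green mark on the dial, then swing the lever back clockwise fully tight without losing the setting. Last, pick up the blue pressure pad and drape it astride the middle of the steel press bar so that it sits all the way down; leave the green mark where it is and the things around the press undisturbed.

Things in the scene. Friction and masses are not known exactly. Their poses are not given: they have to be found in the camera images.
- press: Fixed screen press; place and yaw (within 0.3) vary. Grey base plate 130 x 250 x 12 mm (x, y, z), a black phone lying on it. Origin: centre of its underside; at zero yaw x points away from the robot, y to its left. At y = -0.09 a dark head block bears the white dial (radius 50 mm, top at z = 89 mm), jam nut and depth screw. At y = +0.101 to +0.123 a dark post, 32 mm wide, z to 94 mm.
- screw_axis (a point): Point on the vertical axis that the depth screw, the jam nut, the pointer and the mark all turn about, at press x = 0, y = -0.09, 85 mm above the worktop. It has the axes of the press. (A tall red heat gun on its stand is fixed right of the press, at about world x = 0.45, y = -0.53: draw the arm in to clear it when coming from the right.)
- nut (a joint): Jam nut angle, rad. 0 = tight (hard stop); grows counter-clockwise from above to a stop at 1.4. Starts tight, at 0 to 0.03. At 0 the lever points 195 degrees counter-clockwise from press +x. Stays where left (friction 0.5 N m: 7 to 10 N at the knob). Below 0.1 it clamps the screw (about 1 N m); above 0.45 the screw is free.
- lever_knob (a point): Grip point on the axis of the lever's black upright knob, 118 mm above the worktop, 70 mm from the screw axis; turns with the nut. x points outward along the lever, z up. The knob is a round post of 14 mm diameter, 93 to 130 mm above the worktop, on a 7 mm rod (96.5 mm above the worktop) from the hexagon nut (33 mm over corners, top at 102.5 mm).
- screw (a joint): Angle of the depth screw, rad; grows counter-clockwise seen from above; stops at -0.3 and 2.2. At 0 the pointer points 55 degrees clockwise of press +x. Starts at 0 to 0.3. Stays where it is left (friction 0.05 N m when the nut is loose).
- head_grip (a point): Grip point on the brass wing head of the screw: on the screw axis, 131 mm above the worktop. The wing is 44 mm long (this point's x), 12 mm thick (y), 110 to 136 mm above the worktop; below it a collar of 27 mm diameter, from 106 mm up. x points along the wing toward the red pointer, z up.
- pointer_tip (a point): Tip of the red pointer (4 mm wide, 2.5 mm thick), fixed to the screw, 44 mm from the screw axis and 108.5 mm above the worktop. It points along the wing.
- mark_tip (a point): Where the pointer tip must come: 44 mm from the screw axis, 108.5 mm above the worktop, straight inward of the green fin, over its green line on the dial. The fin (9 x 6 x 18 mm, 47 to 56 mm from the axis, 85 to 103 mm above the worktop) is clipped stiffly on the dial's rim; its place varies, always 0.65 to 1.5 rad counter-clockwise (from above) of the pointer's start.
- bar_top (a point): Middle of the free part of the square steel press bar, on its flat top: press x = 0, y = +0.03, 85 mm above the worktop. Axes of the press; the bar runs along y, is 16 mm wide (x) and 20 mm high, and is free 65 mm to either side of this point.
- pad: Loose blue pad, 60 to 130 g: inverted U, 36 mm wide (x), 60 long (y), 64 high, on its legs left of the press; yaw within 0.6. Origin: underside, midway between the legs; z up. Legs 5 mm thick, 26 mm apart inside, 34 mm down from the 6 mm top plate. Grip rib on the plate: 10 mm thick (x), 50 long (y), 40 to 64 mm above the origin. Either way round is right.
- pad_seat (a point): Underside of the pad's top plate, in the middle: 34 mm above the pad's origin. It comes to rest on the bar's top.
- reel: Blue solder reel, 52 mm diameter, 40 mm high, standing on the worktop; origin under its centre. Bystander.
- tin: Small white round tin, 44 mm diameter, 20 mm high; origin under its centre. Bystander.
- tape: Roll of masking tape lying flat, 104 x 102 x 25 mm; origin under its centre. Bystander.
- adaptor: Black power adaptor brick, 108 x 48 x 29 mm (x, y, z); origin under its centre. Bystander.

How it is judged:
By the outcome, as a careful person would: the job done as asked, in the order asked, and still so for the second after the job is handed in, with the robot touching nothing.
It also fails if it takes over 72 s, if anything falls off the work surface, if the arm or the gripper's body presses on something with over 40 N, if the wrist force passes 120 N, or if a joint passes its speed limit or range.

ROBOT

A 6-joint arm with a two-finger parallel gripper is mounted at the origin on a cart in front of the work surface, level with it; the furniture and walls round the work are solid. World frame = base frame: x ahead of the robot, y to its left, z up, the work surface at z = 0. Lengths are in m, angles in rad, forces in N, time in s.
With the tool pointing down it reaches from about 0.3 to 0.775 m from the base axis. Payload 14.6 kg.
Tool frame: the origin (TCP) lies between the finger pads; the fingertips stand ctrl.tip_extent ahead of it and the grasp point (between the pads) lies 3 mm ahead of it (ctrl.tip_extent is the distance from the TCP to the fingertips, in m); z points along the fingers, y is the line along which they close (so a half turn about z gives the same grasp; the last joint's range is limited). The gripper opens to 94 mm and grips with 3 to 60 N. Pads are 16 mm wide; open, the fingers measure 119 mm over their backs; the gripper's body (75 mm by 177 mm) begins 78 mm behind the grasp point.
Start: joints at [-1.211, 0.3, 1.521, -0, 1.321, -0.067], TCP at [0.228, -0.501, 0.227] pointing down, gripper open.
Joint ranges: [-3.03, 3.03], [-0.79, 2.21], [0.23, 2.52], [-1.04, 4.18], [0, 3.07], [-2.55, 2.55]. Speed limits (rad/s): [2.22, 2.22, 2.57, 3.14, 3.14, 3.14].

INTERFACE

Orientations are given as [roll, pitch, yaw] about the fixed x, y, z axes, in that order (R = Rz(yaw) Ry(pitch) Rx(roll)).
In Python, from station import ctrl, eyes gives the robot as it stands. The module is installed in compiled form; this text tells all that it offers.
- The arm moves only by the tool hand_motion, called after ">>>" as name(argument=value, ...) on one line, values as JSON. Schema: {"type":"object","properties":{"moves":{"type":"array","items":{"type":"number"},"minItems":6,"maxItems":60},"aperture":{"type":"number"},"squeeze":{"type":"number"},"only":{"type":"string"},"quiet":{"type":"boolean"},"lines":{"type":"string"}},"required":["moves"],"additionalProperties":false}. moves is one flat list of numbers that holds 1 to 10 rows one after another, with no inner brackets; each row has 6 numbers: dx, dy, dz in shares of the most that a row can go, 1 being 50 mm, then a rotation vector rx, ry, rz in a scale on which 1.0 is 4 rad; each row shifts and turns the commanded pose from where the row before left it, along the tool's axes as they then stand; what a row does not reach is not made up. A row lasts 1/10 s, in which the tool goes at most 0.05 m and 0.15 rad, less where a joint would pass 70% of its speed; a pose out of reach is approached as far as the arm can. aperture is the finger opening in m, set as the call begins (left out keeps the last). The fingers move at their own pace and stop on an object; squeeze is the grip in N (left out, the last holds). Time passes only in rows, so rows that do not move let the fingers close. The tool returns the time, the measured TCP pose, the force, the opening and the grip force at its end. only (a regular expression) keeps the lines of the reply that match it, lines (a string "A,B") keeps lines A to B, and quiet returns only ok. Shift and turn numbers lie between -1 and 1, and a call with a number outside is refused. Input that does not fit is refused with a message, and nothing moves.
- ctrl.get_obs(): the state, without advancing time (a new reading comes with each control period).
- eyes.camera(name): name is "scene" or "side" or "wrist"; returns a dict with "pixels" (480x640x3 uint8, blue, green, red), "fx", "fy", "cx", "cy" (pixels), "k1" (the pictures are not rectified: a ray, as slopes to the right and down, at radius r is drawn at 1 + k1 r^2 times it, then the intrinsics apply), "extrinsics" (4x4, takes a point from camera to world coordinates). Camera axes: x right, y up, looking along -z (the intrinsics and any distortion apply to the point x, -y, -z); pixel columns grow to the right and rows downward; lengths in m; the calibration is good to about 2 mm. A picture is of the moment at which its call begins. There is no depth.
- ctrl.hand_in(): hands the job in; it is judged then, once.
The state is a dict: "time_s": time; "qpos": joint angles; "joint_vel": joint speeds; "tau": joint torques, N m; "ee_pos": TCP position; "eef_rot": TCP orientation; "force": force on the tool from outside, world axes, zero at the start; "moment": the same for the moment, N m; "grip_width": finger opening in m; "grip_force": force on a finger pad.
Only numpy, scipy, OpenCV 4.12 (cv2) and the standard library are available. Lean on these libraries where they do the work, as an engineer would, in place of code of your own. Each camera call takes 0.05 s, during which the arm holds its last target. There are 200 camera calls.

## Working session

There is one attempt and no reset: what is moved stays moved. The work goes in short steps, Python scripts to look and compute and a tool call to move; the robot and the scene stay as the last step left them, time stands still between calls to the robot, and variables do not carry over. Pictures are saved under pics/ and viewed, at most 10 in all, crops included, and the job is handed in when it is done.

```bash
mkdir -p pics
```

Create h.py:
```python
import numpy as np, cv2
from station import ctrl, eyes
from scipy.spatial.transform import Rotation as R
def K(c): return np.array([[c['fx'],0,c['cx']],[0,c['fy'],c['cy']],[0,0,1.]])
def proj(c,P):
    E=np.array(c['extrinsics']);p=(np.atleast_2d(P)-E[:3,3])@E[:3,:3]
    s=np.c_[p[:,0]/-p[:,2],-p[:,1]/-p[:,2]];s=s*(1+c['k1']*(s**2).sum(1,keepdims=True))
    return s*[c['fx'],c['fy']]+[c['cx'],c['cy']]
def ray(c,uv):
    E=np.array(c['extrinsics']);s=(np.array(uv,float)-[c['cx'],c['cy']])/[c['fx'],c['fy']];u=s.copy()
    for _ in range(20): u=s/(1+c['k1']*(u@u))
    d=E[:3,:3]@np.array([u[0],-u[1],-1]);return E[:3,3],d/np.linalg.norm(d)
def atz(c,uv,z):
    o,d=ray(c,uv);return o+d*(z-o[2])/d[2]
def tri(l):
    A=np.zeros((3,3));b=np.zeros(3)
    for c,uv in l:
        o,d=ray(c,uv);M=np.eye(3)-np.outer(d,d);A+=M;b+=M@o
    return np.linalg.solve(A,b)
def snap(name,f):
    import pickle
    c=eyes.camera(name);cv2.imwrite(f'pics/{f}.png',c['pixels']);pickle.dump(c,open(f'pics/{f}.pkl','wb'));return c
def load(f):
    import pickle
    return pickle.load(open(f'pics/{f}.pkl','rb'))
def toTool(target,yaw=None):
    o=ctrl.get_obs();print('tool-axis delta',np.round(toolR(o).T@(np.array(target)-o['ee_pos']),4))
def toolR(o):
    e=np.array(o['eef_rot']);return R.from_euler('xyz',e).as_matrix() if e.shape==(3,) else e
```

Run:
```python
from h import *
for n in ['scene','side','wrist']:
    c=snap(n,n+'0');print(n,np.round(c['extrinsics'],3).tolist(),c['fx'],c['k1'])
o=ctrl.get_obs();print(o,ctrl.tip_extent)
```

```text
scene [[0.854, 0.44, -0.277, 0.142], [-0.52, 0.736, -0.434, -0.501], [0.013, 0.514, 0.858, 1.188], [0.0, 0.0, 0.0, 1.0]] 625.1185408097522 -0.06484262275183073
side [[-0.349, 0.779, -0.522, -0.17], [-0.937, -0.293, 0.19, 0.321], [-0.005, 0.555, 0.832, 1.207], [0.0, 0.0, 0.0, 1.0]] 559.3292031702854 -0.06172078010481574
wrist [[0.414, 0.875, 0.251, 0.3], [-0.91, 0.398, 0.113, -0.468], [-0.001, -0.275, 0.962, 0.384], [0.0, 0.0, 0.0, 1.0]] 416.4460888140907 -0.0506734221939556
{'time_s': 0.15, 'qpos': array([-1.21060518e+00,  3.00332896e-01,  1.52144681e+00, -1.13242997e-05,
        1.32070209e+00, -6.66142459e-02]), 'joint_vel': array([ 0.00146664, -0.00137977, -0.00205971, -0.00014529, -0.00011432,
       -0.0003736 ]), 'tau': array([-1.08609187e-03, -5.31966376e+01, -3.52824104e+01,  7.07809185e-02,
        2.36191432e-02, -7.98617953e-05]), 'ee_pos': array([ 0.2276028 , -0.50049249,  0.22701894]), 'eef_rot': array([-3.14070476e+00, -4.82401167e-05,  4.26808176e-01]), 'force': array([-0.07172295, -0.29110278,  0.57852424]), 'moment': array([ 0.02263669,  0.05596413, -0.01366602]), 'grip_force': 0.0, 'grip_width': 0.09428289418222284} 0.022
```

View pics/scene0.png

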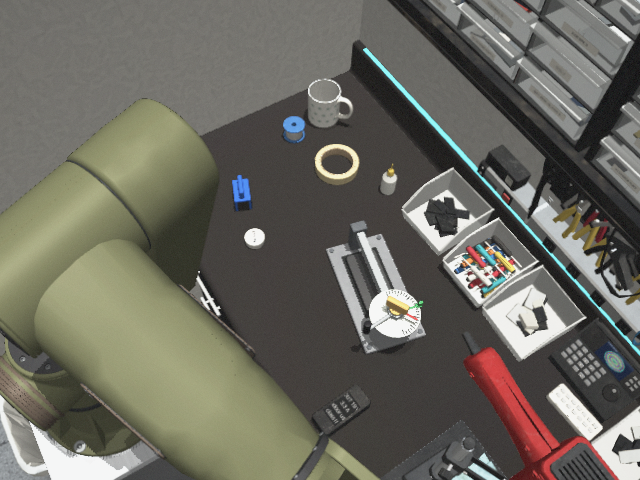

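View pics/side0.png

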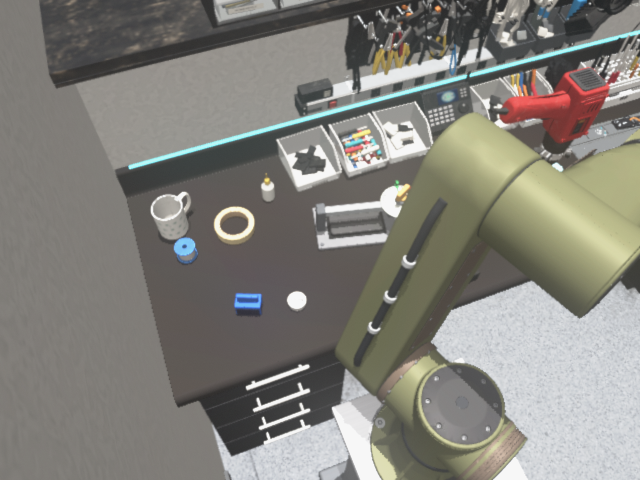

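The scene view shows the dial at about (397,312), the post at (360,235), the knob at (367,326), the pad at (241,192) and the tin at (254,238). In the side view the pad is at (248,302) and the post at (321,215), with the dial partly hidden by the arm.

Run:
```python
from h import *
a=load('scene0')['pixels'];b=load('side0')['pixels']
z=lambda i,x,y,w,h,s:cv2.resize(i[y:y+h,x:x+w],None,fx=s,fy=s,interpolation=cv2.INTER_CUBIC)
L=z(a,320,215,110,145,4) #440x580
Rr=np.vstack([z(a,220,165,60,90,3.2)[:288,:192],z(b,225,285,60,30,3.2)[:96],z(b,300,180,60,60,3.2)])
Rr=np.vstack([Rr,np.zeros((580-Rr.shape[0],Rr.shape[1],3),np.uint8)])
cv2.imwrite('pics/c1.png',np.hstack([L,Rr]))
```

```text
(no output)
```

View pics/c1.png

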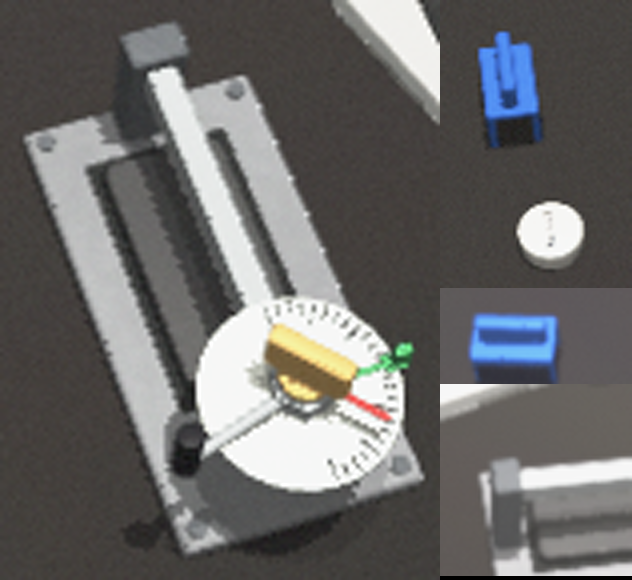

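Create fit.py:
```python
from h import *
from scipy.optimize import least_squares
s=load('scene0');d=load('side0')
def T(p,P): c,n=np.cos(p[2]),np.sin(p[2]);P=np.atleast_2d(P);return np.c_[p[0]+c*P[:,0]-n*P[:,1],p[1]+n*P[:,0]+c*P[:,1],P[:,2]]
def fit(obs,x0):
    f=lambda p:np.concatenate([(proj(c,T(p,P))-uv).ravel() for c,P,uv in obs])
    r=least_squares(f,x0,loss='soft_l1');return r.x,np.round(f(r.x).reshape(-1,2),1).tolist()
```

Run:
```python
from fit import *
c4=np.array([[25,140],[245,78],[423,478],[186,548]])/4+[320,215]
P4=np.array([[-.065,.125,.012],[.065,.125,.012],[.065,-.125,.012],[-.065,-.125,.012]])
dial=np.array([[300,392]])/4+[320,215]
post=np.array([[122,42],[180,25],[188,52],[132,70]])/4+[320,215]
PP=np.array([[-.016,.123,.094],[.016,.123,.094],[.016,.101,.094],[-.016,.101,.094]])
p,r=fit([(s,P4,c4),(s,np.array([[0,-.09,.087]]),dial),(s,PP,post)],[.45,-.2,0.1]);print('press',p,r)
ax=T(p,[[0,-.09,.085]])[0];print('axis',ax)
def ang(uv,z):
    q=atz(s,np.array(uv)/4+[320,215],z)-ax;return np.degrees(np.arctan2(q[1],q[0])-p[2])%360,np.hypot(q[0],q[1])
print('knob',ang((188,430),.130),'pointer',ang((388,417),.1085),'fin',ang((404,350),.103),'wing', ang((275,335),.136),ang((350,378),.136))
a=np.array([[480,50],[525,45],[538,107],[488,112]]);a=(a-[440,0])/3.2+[220,165]
b=np.array([[473,318],[555,318],[557,344],[470,343]]);b=(b-[440,288])/3.2+[225,285]
# match: centers
print('tri pad plate',tri([(s,a.mean(0)),(d,b.mean(0))]))
for uv in a: print(np.round(atz(s,uv,.04),3))
for uv in b: print(np.round(atz(d,uv,.04),3))
rib=(np.array([[503,37],[508,98]])-[440,0])/3.2+[220,165]
print([np.round(atz(s,u,.064),3) for u in rib])
tp=(np.array([490,462])-[440,384])/3.2+[300,180]
print('post tri',tri([(s,post[0]),(d,tp)]),T(p,PP)[0])
```

```text
press [ 0.55916109 -0.09486769 -0.22991553] [[-0.8, -1.1], [0.3, -1.3], [1.1, 0.6], [-0.2, 2.3], [0.1, 1.0], [-0.9, -1.6], [-0.9, -1.4], [0.9, 0.5], [0.3, 0.1]]
axis [ 0.53865051 -0.1824994   0.085     ]
knob (np.float64(192.77394775894038), np.float64(0.06913662507137726)) pointer (np.float64(313.6909540186353), np.float64(0.04184130707384586)) fin (np.float64(1.1631238031851883), np.float64(0.051417056192277336)) wing (np.float64(133.86646154135727), np.float64(0.01987247128419579)) (np.float64(303.9334196085018), np.float64(0.019817167358098697))
tri pad plate [0.43626368 0.25373374 0.04339022]
[0.429 0.286 0.04 ]
[0.458 0.273 0.04 ]
[0.441 0.222 0.04 ]
[0.409 0.236 0.04 ]
[0.462 0.279 0.04 ]
[0.441 0.223 0.04 ]
[0.42  0.228 0.04 ]
[0.443 0.287 0.04 ]
[array([0.442, 0.271, 0.064]), array([0.421, 0.224, 0.064])]
post tri [0.57923261 0.02551684 0.10673015] [0.57161324 0.02854197 0.094     ]
```

The rows are not in the units I measure in: shifts go in shares of 50 mm and turns go in shares of 4 rad. I convert before sending: 0.035 m is 0.7, -0.0187 m is -0.374.

>>> hand_motion(moves=[0.7, -0.374, -0.046, 0, 0, 0, 0.7, -0.374, -0.046, 0, 0, 0, 0.7, -0.374, -0.046, 0, 0, 0, 0.7, -0.374, -0.046, 0, 0, 0, 0.7, -0.374, -0.046, 0, 0, 0, 0.7, -0.374, -0.046, 0, 0, 0, 0.7, -0.374, -0.046, 0, 0, 0, 0.7, -0.374, -0.046, 0, 0, 0, 0.7, -0.374, -0.046, 0, 0, 0, 0.7, -0.374, -0.046, 0, 0, 0], aperture=0.035)

```text
time_s: 1.15
ee_pos: [0.4696, -0.184, 0.2505]
eef_rot: [-3.142, 0.0, 0.427]
force: [0.2, -0.9, -0.2]
grip_width: 0.0353
grip_force: 0.0
```

>>> hand_motion(moves=[0, 0, 0, 0, 0, 0.035, 0, 0, 0, 0, 0, 0.035, 0, 0, 0, 0, 0, 0.0368, 0, 0, 0, 0, 0, 0, 0, 0, 0, 0, 0, 0])

```text
time_s: 1.65
ee_pos: [0.4688, -0.1856, 0.2503]
eef_rot: [-3.141, 0.0, 0.004]
force: [0.1, -0.3, -0.2]
grip_width: 0.035
grip_force: 0.0
```

Run:
```python
from h import *
snap('wrist','w1');snap('scene','s1')
```

```text
(no output)
```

View pics/w1.png

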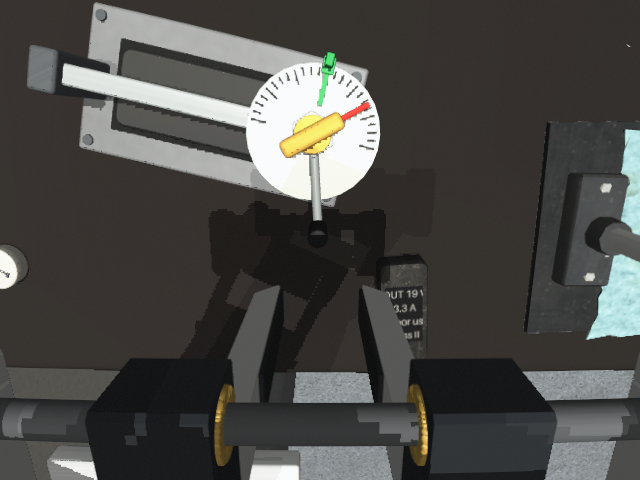

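The wrist view shows the dial centre near (313,131), the red tip at (369,104), the green fin at (329,62), the knob top at (317,228) and the plate corners at (98,3), (80,147) and (367,72).

Create dial.py:
```python
from fit import *
PYAW=None
def dial(f,verbose=1):
    c=load(f);im=c['pixels'].astype(int);B,G,Rd=im[...,0],im[...,1],im[...,2]
    red=(Rd>140)&(G<70)&(B<70);gr=(G>110)&(Rd<90)&(B<130)
    def big(m):
        n,l,st,ct=cv2.connectedComponentsWithStats(m.astype(np.uint8));return l,st,n
    wh=(im.min(2)>200).astype(np.uint8)
    wh=cv2.morphologyEx(wh,cv2.MORPH_CLOSE,np.ones((3,3),np.uint8))
    l,st,n=big(wh);
    # component closest to expected size nearest the axis guess
    g=proj(c,[[0.5387,-0.1825,.089]])[0]
    ys,xs=np.nonzero(wh);k=np.hypot(xs-g[0],ys-g[1])<85
    hull=cv2.convexHull(np.c_[xs[k],ys[k]].astype(np.int32))
    e=cv2.fitEllipse(hull)
    ax=atz(c,e[0],.089)
    near=lambda m:np.array([(x,y) for y,x in np.argwhere(m) if np.hypot(x-g[0],y-g[1])<100],float)
    r=near(red);q=near(gr)
    W=lambda a,z:np.array([atz(c,u,z)[:2] for u in a])
    wr=W(r,.1097);rad=np.hypot(*(wr-ax[:2]).T);tip=wr[rad>rad.max()-.006].mean(0)
    # pointer direction by line fit (PCA)
    _,_,V=np.linalg.svd(wr-wr.mean(0));v=V[0]*np.sign(V[0]@(wr.mean(0)-ax[:2]))
    line=W(q,.089);lr=np.hypot(*(line-ax[:2]).T)
    return c,e,ax,tip,rad.max(),v,np.degrees(np.arctan2(v[1],v[0])),q,lr
```

Run:
```python
from dial import *
c,e,ax,tip,rm,v,va,q,lr=dial('w1')
print('ellipse',e,'ax',ax,'tip',tip,rm,'pdir',va,'tipang',np.degrees(np.arctan2(*(tip-ax[:2])[::-1])))
P4=np.array([[-.065,.125,.012],[.065,.125,.012],[.065,-.125,.012]])
p,r=fit([(c,P4,np.array([[80,147],[98,3],[367,71]])),(c,np.array([[0,-.09,.089]]),np.array([e[0]]))],[.559,-.095,-.23]);print(p,r,T(p,[0,-.09,.085]))
# green: model fit of the line at dial: pixels inside 46mm
ln=np.array([atz(c,u,.089)[:2] for u in q]);m=lr<.044
d=ln-ax[:2];a=np.degrees(np.arctan2(d[:,1],d[:,0]));print('line ang',a[m].mean(),m.sum(), 'fin top ang', [np.degrees(np.arctan2(*(np.array(atz(c,u,.103))-ax)[1::-1])) for u in [q[~m].mean(0)]])
for uv in [(317,228),(317,231)]:
  k=atz(c,uv,.130)-ax;print('knob',atz(c,uv,.13),np.degrees(np.arctan2(k[1],k[0])),np.hypot(*k[:2]))
s1=load('s1');a=s1['pixels'];print(tri([(c,(369,104)),(s1,(417,319.2))]),tri([(c,(317,229)),(s1,(367,322.5))]))
```

```text
ellipse ((308.8524169921875, 132.66310119628906), (140.41830444335938, 145.6487579345703), 135.07778930664062) ax [ 0.54372228 -0.17737414  0.089     ] tip [ 0.56107596 -0.21461148] 0.04379963672308615 pdir -57.80950544938821 tipang -65.01311116377252
[ 0.56306497 -0.09135824 -0.23738123] [[-4.5, 1.1], [-7.3, -2.1], [1.2, -0.7], [2.0, 2.5]] [[ 0.54190074 -0.17883438  0.085     ]]
line ang -16.637977602525723 14 fin top ang [np.float64(-16.643279201356748)]
knob [ 0.4810998  -0.18389703  0.13      ] -174.05339824543242 0.06296127611774267
knob [ 0.47898321 -0.18390117  0.13      ] -174.24286644517443 0.06506726290451108
[ 0.56243756 -0.21849796  0.10504126] [ 0.47528556 -0.18084309  0.11594935]
```

Add to dial.py:
```python
def circ(f,g0=(0.5415,-0.1815)):
    c=load(f);wh=(c['pixels'].min(2)>175).astype(np.uint8)
    ys,xs=np.nonzero(wh);W=np.array([atz(c,(x,y),.089)[:2] for x,y in zip(xs,ys)])
    d=W-g0;a=np.degrees(np.arctan2(d[:,1],d[:,0]));r=np.hypot(*d.T);pts=[]
    for b in range(-180,180,5):
        k=(a>=b)&(a<b+5)&(r<.058)
        if k.any() and not 60<b<110: pts.append(W[k][r[k].argmax()])
    pts=np.array(pts)
    h=least_squares(lambda x:np.hypot(*(pts-x[:2]).T)-x[2],[*g0,.05],loss='soft_l1',f_scale=.0005).x
    return h
def angs(f,g0=(0.5415,-0.1815)):
    c,e,ax,tip,rm,v,va,q,lr=dial(f);h=circ(f,g0);A=h[:2]
    lnp=np.array([atz(c,u,.089)[:2] for u in q])-A;r=np.hypot(*lnp.T);a=np.degrees(np.arctan2(lnp[:,1],lnp[:,0]));m=(r<.043)
    fp=np.array([atz(c,u,.103)[:2] for u in q])-A;fr=np.hypot(*fp.T);n=(fr>.046)&(fr<.058)
    fa=np.degrees(np.arctan2(fp[n].mean(0)[1],fp[n].mean(0)[0]))
    print(f,'circle',np.round(h,4),'ptr dir %.1f tip %.1f r %.4f | line %.1f (%d) fin %.1f'%(va,np.degrees(np.arctan2(*(tip-A)[::-1])),np.hypot(*(tip-A)),a[m].mean(),m.sum(),fa))
    return A
```

Run:
```python
from dial import *
A=angs('w1');angs('s1')
c=load('w1')
for u in [(317,228),(317,231),(317,234)]:
  k=atz(c,u,.13)[:2]-A;print(atz(c,u,.13),np.degrees(np.arctan2(k[1],k[0])),np.hypot(*k))
P4=np.array([[-.065,.125,.012],[.065,.125,.012],[.065,-.125,.012]])
D=proj(c,[[*A,.089]])
print(fit([(c,P4,np.array([[80,147],[95,0],[367,71]])),(c,np.array([[0,-.09,.089]]),D)],[.559,-.095,-.23]))
print('bar edge dir', [atz(c,u,.085) for u in [(62,64),(64,86),(250,103),(247,122)]])
```

```text
w1 circle [ 0.545  -0.1789  0.0512] ptr dir -57.8 tip -65.8 r 0.0392 | line -15.6 (19) fin -15.1
s1 circle [ 0.5387 -0.1806  0.0491] ptr dir -126.3 tip -76.7 r 0.1817 | line nan (0) fin nan
[ 0.4810998  -0.18389703  0.13      ] -175.50756107813606 0.06410805003258938
[ 0.47898321 -0.18390117  0.13      ] -175.64743995555446 0.06621866060385143
[ 0.4768581  -0.18390531  0.13      ] -175.77919927109983 0.0683381343624836
(array([ 0.56366309, -0.09227357, -0.23984217]), [[-3.8, 0.1], [-3.1, -0.2], [2.3, -1.0], [1.1, 3.8]])
bar edge dir [array([0.59386558, 0.00454217, 0.085     ]), array([0.57839762, 0.00515592, 0.085     ]), array([ 0.56491738, -0.1338534 ,  0.085     ]), array([ 0.55133295, -0.13110789,  0.085     ])]dial.py:39: RuntimeWarning: Mean of empty slice.
  fa=np.degrees(np.arctan2(fp[n].mean(0)[1],fp[n].mean(0)[0]))
  ret = um.true_divide(
dial.py:40: RuntimeWarning: Mean of empty slice.
  print(f,'circle',np.round(h,4),'ptr dir %.1f tip %.1f r %.4f | line %.1f (%d) fin %.1f'%(va,np.degrees(np.arctan2(*(tip-A)[::-1])),np.hypot(*(tip-A)),a[m].mean(),m.sum(),fa))
  ret = ret.dtype.type(ret / rcount)
```

Run:
```python
from fit import *
c=load('w1');o=ctrl.get_obs();Rm=toolR(o)
print('proj tips',proj(c,[o['ee_pos']+Rm@np.array([x,y,.022]) for x in(-.008,.008) for y in (-.0175,.0175)]))
s=load('s1');im=s['pixels'];w=c['pixels']
z=lambda i,x,y,ww,h,k:cv2.resize(i[y:y+h,x:x+ww],None,fx=k,fy=k,interpolation=cv2.INTER_CUBIC)
cv2.imwrite('pics/c2.png',np.hstack([z(w,230,45,160,210,2.5),z(im,345,275,105,140,3.75)[:525]]))
```

```text
proj tips [[281.65497121 319.31229768]
 [355.85777193 319.41144399]
 [280.7592964  287.71683477]
 [356.74785969 287.81585583]]
```

View pics/c2.png

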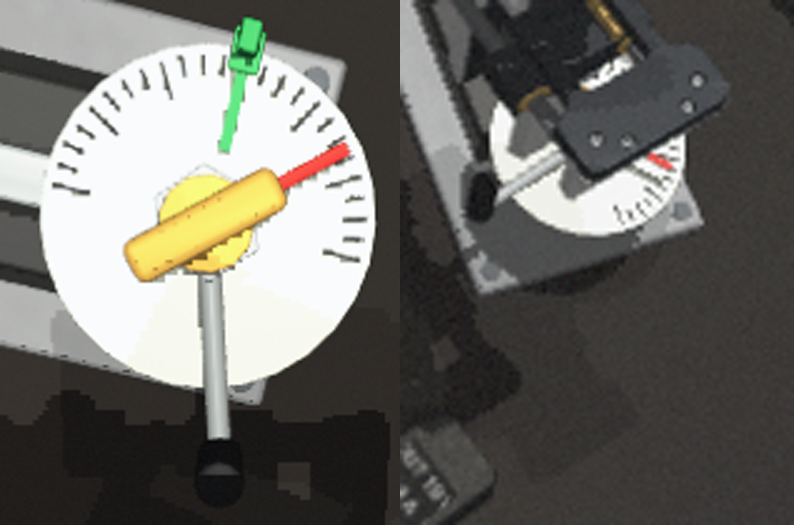

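Converted, 0.035 m is 0.7, 0.004 m is 0.08, -0.04 rad is -0.01.

>>> hand_motion(moves=[0.08, -0.03, 0.5, 0, 0, -0.01, 0, 0, 0.7, 0, 0, 0, 0, 0, 0.7, 0, 0, 0, 0, 0, 0.4, 0, 0, 0, 0, 0, 0.28, 0, 0, 0, 0, 0, 0, 0, 0, 0], aperture=0.035)

```text
time_s: 2.35
ee_pos: [0.472, -0.1838, 0.1198]
eef_rot: [-3.14, 0.003, 0.042]
force: [-0.1, 0.0, -0.3]
grip_width: 0.0352
grip_force: 0.0
```

>>> hand_motion(moves=[0, 0, 0, 0, 0, 0, 0, 0, 0, 0, 0, 0, 0, 0, 0, 0, 0, 0, 0, 0, 0, 0, 0, 0], aperture=0, squeeze=25)

```text
time_s: 2.75
ee_pos: [0.4732, -0.1842, 0.1223]
eef_rot: [3.141, -0.001, 0.04]
force: [-0.7, -0.4, 3.9]
grip_width: 0.0133
grip_force: 25.0
```

Run:
```python
from h import *
snap('wrist','w2')
o=ctrl.get_obs();print(o['ee_pos'],o['force'],o['grip_width'],o['grip_force'])
```

```text
[ 0.47315309 -0.18421744  0.12219807] [-0.45359712  0.47060515  5.53512389] 0.013588694427462219 25.001322627067566
```

Converted, 0.0084 m is 0.168, 0.0005 m is 0.01, -0.12 rad is -0.03.

>>> hand_motion(moves=[0.01, 0.168, 0, 0, 0, -0.03, 0.01, 0.168, 0, 0, 0, -0.03, 0.01, 0.168, 0, 0, 0, -0.03, 0.01, 0.168, 0, 0, 0, -0.03, 0, 0, 0, 0, 0, 0])

```text
time_s: 3.3
ee_pos: [0.4833, -0.2163, 0.1222]
eef_rot: [3.14, -0.003, 0.524]
force: [6.9, 2.2, 2.2]
grip_width: 0.0134
grip_force: 25.0
```

```bash
python3 -c "
from h import *
o=ctrl.get_obs();print(toolR(o).T@o['force'],o['moment'])"
```

```text
[ 7.08573078  1.58791885 -2.14100978] [ 0.37635904 -1.28001379  0.03094634]
```

Converted, 0.0084 m is 0.168, 0.0005 m is 0.01, -0.12 rad is -0.03.

>>> hand_motion(moves=[0.01, 0.168, 0, 0, 0, -0.03, 0.01, 0.168, 0, 0, 0, -0.03, 0.01, 0.168, 0, 0, 0, -0.03, 0.01, 0.168, 0, 0, 0, -0.03, 0.01, 0.168, 0, 0, 0, -0.03, 0.01, 0.168, 0, 0, 0, -0.03, 0, 0, 0, 0, 0, 0])

```text
time_s: 4.0
ee_pos: [0.5216, -0.2465, 0.1222]
eef_rot: [3.14, -0.002, 1.245]
force: [6.2, 9.9, 6.2]
grip_width: 0.0132
grip_force: 25.0
```

>>> hand_motion(moves=[0, 0, 0, 0, 0, 0, 0, 0, 0, 0, 0, 0], aperture=0.035)

```text
time_s: 4.2
ee_pos: [0.5201, -0.2476, 0.1215]
eef_rot: [-3.141, 0.0, 1.24]
force: [0.2, -0.8, -0.8]
grip_width: 0.0256
grip_force: 0.0
```

>>> hand_motion(moves=[0, 0, -0.6, 0, 0, 0, 0, 0, -0.6, 0, 0, 0, 0, 0, -0.6, 0, 0, 0, 0, 0, 0, 0, 0, 0])

```text
time_s: 4.6
ee_pos: [0.5211, -0.2484, 0.2155]
eef_rot: [3.135, 0.001, 1.239]
force: [0.2, 0.0, 0.8]
grip_width: 0.0351
grip_force: 0.0
```

Run:
```python
from h import *
P=np.array([[.4732,-.1842],[.4833,-.2163]])
o=ctrl.get_obs();p=o['ee_pos'];print(p,toolR(o).T@(np.array([.5425,-.181,.23])-p))
```

```text
[ 0.52107983 -0.24844418  0.21554127] [ 0.07072517 -0.00159655 -0.01456011]
```

Converted, 0.036 m is 0.72, -0.001 m is -0.02, -0.142 rad is -0.0355.

>>> hand_motion(moves=[0.72, -0.02, 0, 0, 0, 0, 0.72, -0.02, 0, 0, 0, 0, 0, 0, 0, 0, 0, -0.0355, 0, 0, 0, 0, 0, -0.0355, 0, 0, 0, 0, 0, -0.0355, 0, 0, 0, 0, 0, -0.0355, 0, 0, 0, 0, 0, -0.0355, 0, 0, 0, 0, 0, -0.0355, 0, 0, 0, 0, 0, 0, 0, 0, 0, 0, 0, 0], aperture=0.032)

```text
time_s: 5.6
ee_pos: [0.5414, -0.179, 0.2109]
eef_rot: [-3.141, -0.001, 2.087]
force: [0.4, 0.2, 0.2]
grip_width: 0.0321
grip_force: 0.0
```

Run:
```python
from h import *
c=snap('wrist','w3');s=snap('scene','s3')
o=ctrl.get_obs();print(o['ee_pos'],o['eef_rot'])
z=lambda i,x,y,ww,h,k:cv2.resize(i[y:y+h,x:x+ww],None,fx=k,fy=k,interpolation=cv2.INTER_CUBIC)
cv2.imwrite('pics/c3.png',np.vstack([z(c['pixels'],120,100,400,200,1.9),np.hstack([z(s['pixels'],350,270,100,60,3.8),z(s['pixels'],350,270,100,60,3.8)])]))
```

```text
[ 0.5415389  -0.17893612  0.21116029] [-3.14132785e+00 -2.64951367e-04  2.08832165e+00]
```

View pics/w3.png

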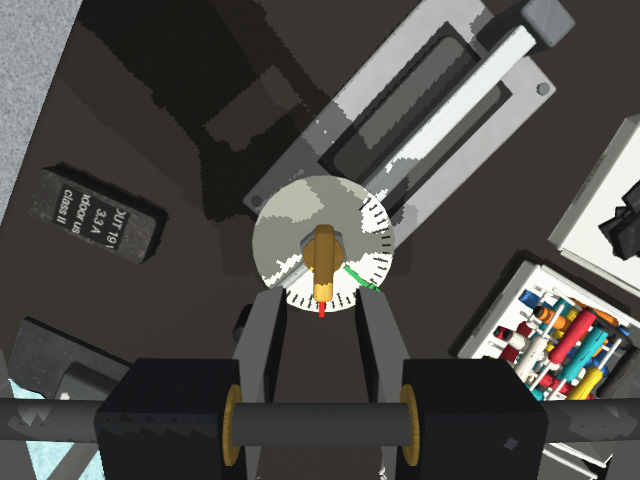

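The wing stands vertical at column 323, centred between the fingertips (281 to 362). The pointer tip is at (322,315) and the green mark at (370,285), so I can descend onto the wing.

>>> hand_motion(moves=[-0.032, 0.016, 0.34, 0, 0, 0, 0, 0, 0.6, 0, 0, 0, 0, 0, 0.4, 0, 0, 0, 0, 0, 0.2, 0, 0, 0, 0, 0, 0, 0, 0, 0], aperture=0.032)

```text
time_s: 6.2
ee_pos: [0.5427, -0.1798, 0.1334]
eef_rot: [-3.14, -0.002, 2.09]
force: [0.2, -0.0, -0.1]
grip_width: 0.0322
grip_force: 0.0
```

>>> hand_motion(moves=[0, 0, 0, 0, 0, 0, 0, 0, 0, 0, 0, 0, 0, 0, 0, 0, 0, 0, 0, 0, 0, 0, 0, 0], aperture=0, squeeze=25)

```text
time_s: 6.6
ee_pos: [0.5437, -0.1799, 0.1354]
eef_rot: [3.14, 0.001, 2.092]
force: [1.2, 0.6, 3.5]
grip_width: 0.0117
grip_force: 24.9
```

Run:
```python
from h import *
o=ctrl.get_obs();print(o['ee_pos'],o['eef_rot'],o['force'],o['moment'],o['grip_width'])
c=snap('wrist','w4')
```

```text
[ 0.5437246  -0.17993558  0.13542199] [3.14008570e+00 1.46425784e-03 2.09169524e+00] [1.24023061 0.55754757 3.528298  ] [ 0.21253491 -0.41084419 -0.03034342] 0.011702728409938511
```

Converted, -0.13 rad is -0.0325.

>>> hand_motion(moves=[0, 0, 0, 0, 0, -0.0325, 0, 0, 0, 0, 0, -0.0325, 0, 0, 0, 0, 0, -0.0325, 0, 0, 0, 0, 0, -0.0325, 0, 0, 0, 0, 0, -0.0325, 0, 0, 0, 0, 0, -0.0325, 0, 0, 0, 0, 0, 0, 0, 0, 0, 0, 0, 0])

```text
time_s: 7.45
ee_pos: [0.544, -0.1795, 0.1354]
eef_rot: [3.141, 0.002, 2.872]
force: [5.7, 4.1, 4.8]
grip_width: 0.0114
grip_force: 24.9
```

Run:
```python
from h import *
o=ctrl.get_obs();print(o['ee_pos'],o['eef_rot'],o['force'],o['moment'],o['grip_width'])
c=snap('wrist','w5')
z=lambda i,x,y,ww,h,k:cv2.resize(i[y:y+h,x:x+ww],None,fx=k,fy=k,interpolation=cv2.INTER_CUBIC)
cv2.imwrite('pics/c5.png',z(c['pixels'],220,180,200,150,4))
```

```text
[ 0.54396581 -0.17951497  0.13539781] [3.14082753e+00 2.39853455e-03 2.87236275e+00] [5.7060946  4.07583809 4.83852566] [ 0.86038964 -0.88269506  0.03868719] 0.011437853232587792
```

View pics/c5.png

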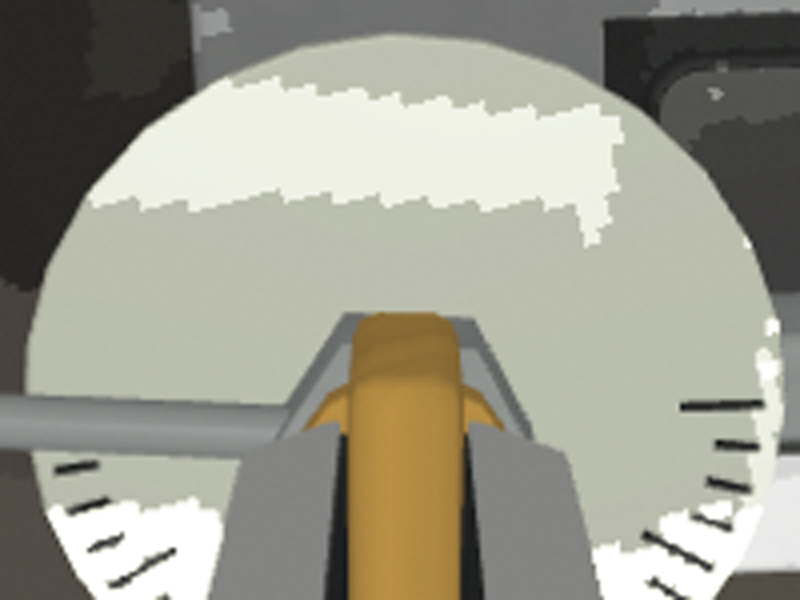

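The fingers hide the pointer, so I'll let go and look from above.

Converted, -0.035 m is -0.7, -0.03 m is -0.6.

>>> hand_motion(moves=[0, 0, 0, 0, 0, 0, 0, 0, 0, 0, 0, 0, 0, 0, -0.6, 0, 0, 0, -0.4, 0, -0.7, 0, 0, 0, -0.7, 0, -0.6, 0, 0, 0, -0.7, 0, 0, 0, 0, 0, 0, 0, 0, 0, 0, 0, 0, 0, 0, 0, 0, 0], aperture=0.032)

```text
time_s: 8.3
ee_pos: [0.6295, -0.2039, 0.2281]
eef_rot: [3.142, -0.002, 2.872]
force: [-0.2, 0.1, 0.2]
grip_width: 0.0318
grip_force: 0.0
```

Create look.py:
```python
import sys
from dial import *
def look(f):
    c=load(f);im=c['pixels'];hsv=cv2.cvtColor(im,cv2.COLOR_BGR2HSV).astype(int);H,S,V=hsv[...,0],hsv[...,1],hsv[...,2]
    g=proj(c,[[.543,-.18,.095]])[0];yy,xx=np.mgrid[:480,:640]
    W=(np.hypot(xx-g[0],yy-g[1])<110)
    def line(m,z):
        n,l,st,ct=cv2.connectedComponentsWithStats((m&W).astype(np.uint8));k=1+st[1:,4].argmax()
        uv=np.argwhere(l==k)[:,::-1];return uv,np.array([atz(c,u,z)[:2] for u in uv])
    A=np.array([.543,-.18])
    for n,m,z in(('red',((H<6)|(H>174))&(S>170)&(V>90),.1097),('green',(H>45)&(H<80)&(S>120)&(V>60),.0893)):
        uv,P=line(m,z);r=np.hypot(*(P-A).T)
        if n=='green': k=r<.0465;P=P[k]
        mu=P.mean(0);v=np.linalg.svd(P-mu)[2][0];v*=np.sign(v@(mu-A));r=np.hypot(*(P-A).T)
        print(n,len(P),'px',uv.mean(0).round(1),'dir %.1f'%np.degrees(np.arctan2(v[1],v[0])),'bearing %.1f'%np.degrees(np.arctan2(*(mu-A)[::-1])),'r %.4f-%.4f'%(r.min(),r.max()))
```

Run:
```python
from look import *
snap('wrist','w6');snap('scene','s6');print(circ('w6',(.543,-.18)),ctrl.get_obs()['ee_pos'])
look('w6')
look('s6')
c=load('w6')['pixels'];g=proj(load('w6'),[[.543,-.18,.095]])[0].astype(int);print(g)
x,y=max(g[0]-90,0),max(g[1]-75,0)
cv2.imwrite('pics/c6.png',cv2.resize(c[y:y+150,x:x+180],None,fx=4,fy=4,interpolation=cv2.INTER_CUBIC))
```

```text
[ 0.54038426 -0.19040158  0.03931457] [ 0.62905344 -0.20372455  0.22910191]
red 162 px [321.9 164.5] dir -16.4 bearing -15.6 r 0.0237-0.0437
green 60 px [325.  183.5] dir -9.0 bearing -11.1 r 0.0269-0.0464
red 162 px [477.4 361.8] dir -156.8 bearing -69.4 r 0.1546-0.1926
green 9 px [419.  303.8] dir -22.6 bearing -14.5 r 0.0366-0.0448
[321 111]
```

View pics/c6.png

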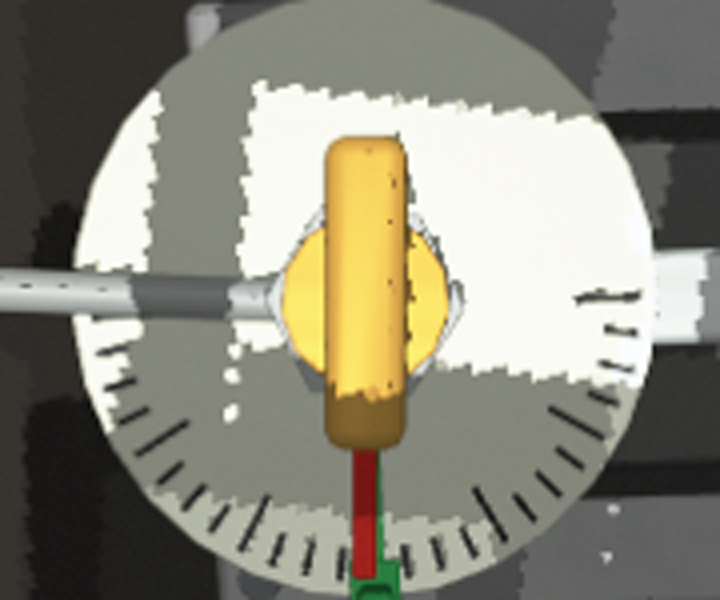

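The pointer (crop column 365) sits about 2.2° clockwise of the fin (column 375), so I'll regrip and add about 0.04 rad.

Converted, 0.045 m is 0.9, 0.044 m is 0.88.

>>> hand_motion(moves=[0.9, 0, 0, 0, 0, 0, 0.88, 0, 0.4, 0, 0, 0, 0, 0, 0.7, 0, 0, 0, 0, 0, 0.6, 0, 0, 0, 0, 0, 0.2, 0, 0, 0, 0, 0, 0, 0, 0, 0], aperture=0.032)

```text
time_s: 9.0
ee_pos: [0.5434, -0.1799, 0.134]
eef_rot: [3.141, -0.002, 2.872]
force: [-0.5, -0.6, 0.6]
grip_width: 0.032
grip_force: 0.0
```

>>> hand_motion(moves=[0, 0, 0, 0, 0, 0, 0, 0, 0, 0, 0, 0, 0, 0, 0, 0, 0, 0, 0, 0, 0, 0, 0, 0, 0, 0, 0, 0, 0, -0.01, 0, 0, 0, 0, 0, 0, 0, 0, 0, 0, 0, 0], aperture=0, squeeze=25)

```text
time_s: 9.7
ee_pos: [0.5447, -0.1797, 0.1356]
eef_rot: [3.141, 0.002, 2.912]
force: [0.7, 6.0, 4.9]
grip_width: 0.012
grip_force: 25.0
```

>>> hand_motion(moves=[0, 0, 0, 0, 0, 0, 0, 0, 0, 0, 0, 0, 0, 0, -0.6, 0, 0, 0, -0.4, 0, -0.7, 0, 0, 0, -0.7, 0, -0.6, 0, 0, 0, -0.7, 0, 0, 0, 0, 0, 0, 0, 0, 0, 0, 0, 0, 0, 0, 0, 0, 0], aperture=0.032)

```text
time_s: 10.5
ee_pos: [0.6314, -0.2007, 0.2282]
eef_rot: [3.142, -0.002, 2.912]
force: [-0.2, -0.4, -1.2]
grip_width: 0.0321
grip_force: 0.0
```

Create rel.py:
```python
from look import *
# signed perpendicular offsets (px-> mm at given heights) relative to wing/pointer
def rel(f):
    c=load(f);im=c['pixels'];hsv=cv2.cvtColor(im,cv2.COLOR_BGR2HSV).astype(int);H,S,V=hsv[...,0],hsv[...,1],hsv[...,2]
    g=proj(c,[[.543,-.18,.095]])[0];yy,xx=np.mgrid[:480,:640];W=np.hypot(xx-g[0],yy-g[1])<110
    M=lambda m,z:np.array([atz(c,u,z)[:2] for u in np.argwhere(m&W)[:,::-1]])
    red=M(((H<6)|(H>174))&(S>170)&(V>90),.1097);gr=M((H>45)&(H<80)&(S>120)&(V>60),.103)
    br=M((H>12)&(H<32)&(S>120)&(V>90),.12)
    A=np.array([.543,-.18])
    # centre from camera-consistent offset: brass centroid
    A=br.mean(0);r=np.hypot(*(gr-A).T);fin=gr[r>.046].mean(0)
    b=lambda p:np.degrees(np.arctan2(*(p-A)[::-1]))
    w=np.linalg.svd(red-red.mean(0))[2][0];w*=np.sign(w@(red.mean(0)-A))
    print(f,'brass',A.round(4),'red bearing %.1f dir %.1f'%(b(red.mean(0)),np.degrees(np.arctan2(w[1],w[0]))),'fin bearing %.1f (%d)'%(b(fin),(r>.046).sum()))
```

Run:
```python
from rel import *
snap('wrist','w7');print(ctrl.get_obs()['ee_pos'],ctrl.get_obs()['eef_rot'])
for f in('w1','w6','w7'): rel(f);look(f)
```

```text
[ 0.63103644 -0.20062622  0.22868667] [ 3.14155643e+00 -1.53514465e-03  2.91163067e+00]
w1 brass [ 0.5431 -0.1802] red bearing -62.1 dir -61.7 fin bearing -13.4 (166)
red 152 px [355.  111.1] dir -61.7 bearing -62.2 r 0.0234-0.0433
green 185 px [326.7  72.1] dir -13.2 bearing -13.5 r 0.0213-0.0465
w6 brass [ 0.5423 -0.1799] red bearing -15.5 dir -16.4 fin bearing -13.3 (166)
red 162 px [321.9 164.5] dir -16.4 bearing -15.6 r 0.0237-0.0437
green 60 px [325.  183.5] dir -9.0 bearing -11.1 r 0.0269-0.0464
w7 brass [ 0.5423 -0.1799] red bearing -13.1 dir -13.4 fin bearing -13.4 (165)
red 162 px [322.  162.6] dir -13.4 bearing -13.2 r 0.0235-0.0436
green 24 px [321.5 184.9] dir -103.2 bearing -13.5 r 0.0439-0.0462
```

The pointer is at -13.1° and the fin at -13.4°, so it is aligned. Now back to the lever.

Converted, 0.0325 m is 0.65, 0.032 m is 0.64, 0.14 rad is 0.035.

>>> hand_motion(moves=[0.64, -0.472, 0, 0, 0, 0, 0.64, -0.472, 0, 0, 0, 0, 0.65, -0.472, 0, 0, 0, 0, 0, 0, 0, 0, 0, 0.035, 0, 0, 0, 0, 0, 0.035, 0, 0, 0, 0, 0, 0.035, 0, 0, 0, 0, 0, 0.035, 0, 0, 0, 0, 0, 0.035, 0, 0, 0, 0, 0, 0.035], aperture=0.035)

```text
time_s: 11.45
ee_pos: [0.5206, -0.2473, 0.2298]
eef_rot: [-3.142, 0.0, 2.066]
force: [-0.7, 0.8, 0.9]
grip_width: 0.0348
grip_force: 0.0
```

>>> hand_motion(moves=[0, 0, 0, 0, 0, 0.035, 0, 0, 0, 0, 0, 0.035, 0, 0, 0, 0, 0, 0.035, 0, 0, 0, 0, 0, 0.035, 0, 0, 0, 0, 0, 0.035, 0, 0, 0, 0, 0, 0.033, 0, 0, 0, 0, 0, 0, 0, 0, 0, 0, 0, 0])

```text
time_s: 12.25
ee_pos: [0.5211, -0.2475, 0.2297]
eef_rot: [3.141, 0.0, 1.244]
force: [0.9, 0.2, 0.4]
grip_width: 0.0353
grip_force: 0.0
```

```bash
python3 -c "
from h import *
o=ctrl.get_obs();print(o['eef_rot']);toTool([.5205,-.247,.121])"
```

```text
[3.14136094e+00 9.09552166e-05 1.24364006e+00]
tool-axis delta [ 0.0002 -0.0007  0.1087]
```

The rows are not in the units I measure in: shifts go in shares of 50 mm and turns go in shares of 4 rad. I convert before sending: 0.035 m is 0.7, 0.03 m is 0.6.

>>> hand_motion(moves=[0, 0, 0.6, 0, 0, 0, 0, 0, 0.7, 0, 0, 0, 0, 0, 0.6, 0, 0, 0, 0, 0, 0.274, 0, 0, 0, 0, 0, 0, 0, 0, 0], aperture=0.035)

```text
time_s: 12.75
ee_pos: [0.5209, -0.2473, 0.1195]
eef_rot: [-3.139, -0.0, 1.242]
force: [-0.1, 0.0, 1.0]
grip_width: 0.0349
grip_force: 0.0
```

>>> hand_motion(moves=[0, 0, 0, 0, 0, 0, 0, 0, 0, 0, 0, 0, 0, 0, 0, 0, 0, 0, 0, 0, 0, 0, 0, 0], aperture=0, squeeze=25)

```text
time_s: 13.15
ee_pos: [0.5219, -0.2478, 0.122]
eef_rot: [3.14, 0.0, 1.24]
force: [-3.9, 0.3, 6.4]
grip_width: 0.0137
grip_force: 25.0
```

>>> hand_motion(moves=[0.01, -0.168, 0, 0, 0, 0.03, 0.01, -0.168, 0, 0, 0, 0.03, 0.01, -0.168, 0, 0, 0, 0.03, 0.01, -0.168, 0, 0, 0, 0.03, 0.01, -0.168, 0, 0, 0, 0.03, 0.01, -0.168, 0, 0, 0, 0.03, 0.01, -0.168, 0, 0, 0, 0.03, 0.01, -0.168, 0, 0, 0, 0.03, 0, 0, 0, 0, 0, 0])

```text
time_s: 14.05
ee_pos: [0.4757, -0.2015, 0.1219]
eef_rot: [3.14, 0.002, 0.275]
force: [-17.4, -6.1, 11.9]
grip_width: 0.0133
grip_force: 25.0
```

```bash
python3 -c "
from h import *
o=ctrl.get_obs();print(toolR(o).T@o['force'],o['moment'])"
```

```text
[-18.40796466   1.17294005 -11.87135994] [-1.14662867  2.96790271 -0.15401152]
```

Converted, -0.0084 m is -0.168, -0.0005 m is -0.01, 0.12 rad is 0.03.

>>> hand_motion(moves=[-0.01, -0.168, 0, 0, 0, 0.03, 0, -0.168, 0, 0, 0, 0.03, 0, 0, 0, 0, 0, 0])

```text
time_s: 14.35
ee_pos: [0.4723, -0.1853, 0.1219]
eef_rot: [3.139, 0.0, 0.036]
force: [-11.4, -5.9, 9.9]
grip_width: 0.0134
grip_force: 25.0
```

```bash
python3 -c "
from h import *
o=ctrl.get_obs();print(toolR(o).T@o['force'],o['moment'])"
```

```text
[-11.63313865   5.51984461  -9.91544762] [-1.07239355  1.9332614  -0.09706538]
```

>>> hand_motion(moves=[0, -0.04, 0, 0, 0, 0.005, 0, -0.04, 0, 0, 0, 0.005, 0, 0, 0, 0, 0, 0])

```text
time_s: 14.65
ee_pos: [0.4721, -0.1822, 0.1219]
eef_rot: [3.138, 0.0, -0.001]
force: [-12.4, -13.6, 8.5]
grip_width: 0.0131
grip_force: 25.0
```

```bash
python3 -c "
from h import *
o=ctrl.get_obs();print(toolR(o).T@o['force'],o['moment'])"
```

```text
[-12.39932168  13.65154745  -8.4438788 ] [-2.27212208  2.16635234 -0.11135467]
```

Converted, -0.002 m is -0.04.

>>> hand_motion(moves=[0, -0.04, 0, 0, 0, 0, 0, -0.04, 0, 0, 0, 0, 0, 0, 0, 0, 0, 0])

```text
time_s: 14.95
ee_pos: [0.472, -0.1807, 0.122]
eef_rot: [3.133, 0.0, -0.001]
force: [-12.9, -34.6, 4.3]
grip_width: 0.0137
grip_force: 25.0
```

```bash
python3 -c "
from h import *
o=ctrl.get_obs();print(toolR(o).T@o['force'],o['moment'],o['ee_pos'])"
```

```text
[-12.90708738  34.68379722  -3.97930132] [-6.13262906  2.45661354 -0.19702854] [ 0.47202884 -0.18065165  0.12203511]
```

>>> hand_motion(moves=[0, -0.06, 0, 0, 0, 0, 0, 0, 0, 0, 0, 0])

```text
time_s: 15.15
ee_pos: [0.472, -0.1793, 0.1221]
eef_rot: [3.13, -0.0, -0.001]
force: [-14.1, -50.6, 0.5]
grip_width: 0.0155
grip_force: 25.0
```

```bash
python3 -c "
from h import *
o=ctrl.get_obs();print(toolR(o).T@o['force'],o['moment'],o['ee_pos'])"
```

```text
[-1.40514791e+01  5.05900649e+01  2.81097529e-02] [-9.07014198  2.55189398 -0.23007846] [ 0.47203502 -0.17927095  0.12210713]
```

The force climbed steeply to 50 N, so the lever is at its hard stop. I'll unload, release, rise and check the dial.

Converted, 0.0045 m is 0.09.

>>> hand_motion(moves=[0, 0.09, 0, 0, 0, 0])

```text
time_s: 15.25
ee_pos: [0.4719, -0.1812, 0.1218]
eef_rot: [3.136, 0.001, -0.001]
force: [-10.9, -1.3, 12.5]
grip_width: 0.0136
grip_force: 25.0
```

>>> hand_motion(moves=[0, 0, 0, 0, 0, 0, 0, 0, 0, 0, 0, 0, 0, 0, 0, 0, 0, 0, 0, 0, -0.6, 0, 0, 0, 0, 0, -0.7, 0, 0, 0, 0, 0, -0.7, 0, 0, 0, 0, 0, -0.4, 0, 0, 0, 0, 0, 0, 0, 0, 0, 0, 0, 0, 0, 0, 0], aperture=0.035)

```text
time_s: 16.15
ee_pos: [0.4727, -0.1776, 0.2401]
eef_rot: [-3.141, 0.0, 0.0]
force: [-0.2, 0.2, -0.9]
grip_width: 0.0349
grip_force: 0.0
```

Run:
```python
from rel import *
snap('wrist','w8');rel('w8');look('w8');print(ctrl.get_obs()['ee_pos'])
a,b=load('w1')['pixels'],load('w8')['pixels']
cv2.imwrite('pics/c8.png',np.hstack([cv2.resize(i[40:260,220:400],None,fx=2.2,fy=2.2,interpolation=cv2.INTER_CUBIC) for i in(a,b)]))
```

```text
w8 brass [ 0.5432 -0.1802] red bearing -13.4 dir -13.6 fin bearing -13.1 (171)
red 179 px [335.1  89.6] dir -13.6 bearing -13.6 r 0.0233-0.0435
green 27 px [340.   65.7] dir -102.5 bearing -12.6 r 0.0437-0.0465
[ 0.47245525 -0.1775522   0.23956635]
```

View pics/c8.png

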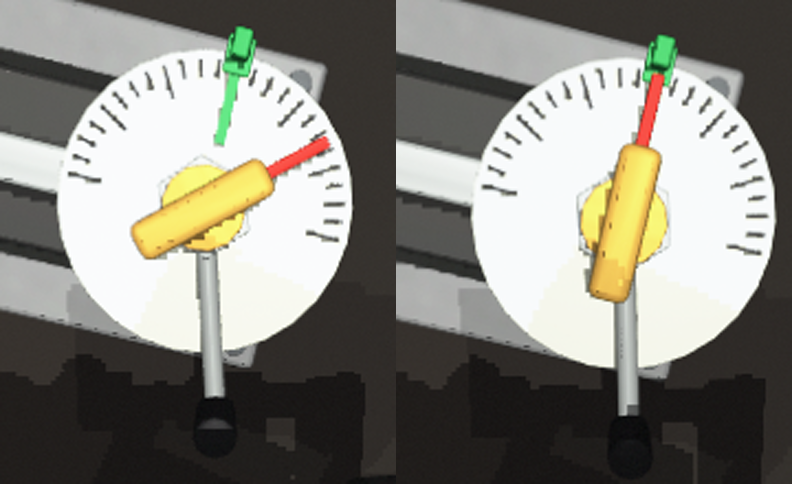

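The setting held: in the right crop the red pointer runs straight to the green fin, and the lever is slightly tighter than at the start. On to the pad.

Converted, -0.043 m is -0.86, -0.0037 m is -0.074.

>>> hand_motion(moves=[-0.074, -0.86, 0, 0, 0, 0, -0.074, -0.86, 0, 0, 0, 0, -0.074, -0.86, 0, 0, 0, 0, -0.074, -0.86, 0, 0, 0, 0, -0.074, -0.86, 0, 0, 0, 0, -0.074, -0.86, 0, 0, 0, 0, -0.074, -0.86, 0, 0, 0, 0, -0.074, -0.86, 0, 0, 0, 0, -0.074, -0.86, 0, 0, 0, 0, -0.074, -0.86, 0, 0, 0, 0], aperture=0.04)

```text
time_s: 17.2
ee_pos: [0.4349, 0.2538, 0.2393]
eef_rot: [3.141, 0.002, 0.0]
force: [1.6, 0.1, 0.3]
grip_width: 0.0405
grip_force: 0.0
```

>>> hand_motion(moves=[0, 0, 0, 0, 0, -0.035, 0, 0, 0, 0, 0, -0.035, 0, 0, 0, 0, 0, -0.035, 0, 0, 0, 0, 0, -0.035, 0, 0, 0, 0, 0, -0.035, 0, 0, 0, 0, 0, -0.035, 0, 0, 0, 0, 0, -0.035, 0, 0, 0, 0, 0, -0.035, 0, 0, 0, 0, 0, -0.035, 0, 0, 0, 0, 0, -0.035])

```text
time_s: 18.2
ee_pos: [0.4354, 0.252, 0.2392]
eef_rot: [-3.14, 0.001, 1.406]
force: [0.2, 0.0, 0.7]
grip_width: 0.0401
grip_force: 0.0
```

```bash
python3 -c "
from h import *
snap('wrist','p0')"
```

>>> hand_motion(moves=[0, 0, 0, 0, 0, -0.035, 0, 0, 0, 0, 0, -0.035, 0, 0, 0, 0, 0, -0.035, 0, 0, 0, 0, 0, -0.035, 0, 0, 0, 0, 0, -0.035, 0, 0, 0, 0, 0, -0.035, 0, 0, 0, 0, 0, -0.035, 0, 0, 0, 0, 0, -0.035, 0, 0, 0, 0, 0, -0.035, 0, 0, 0, 0, 0, -0.03])

```text
time_s: 19.25
ee_pos: [0.4355, 0.252, 0.2395]
eef_rot: [-3.14, -0.001, 2.782]
force: [-0.3, 0.5, -0.1]
grip_width: 0.04
grip_force: 0.0
```

Run:
```python
from h import *
ctrl.get_obs();snap('wrist','p1')
a,b=load('p0')['pixels'],load('p1')['pixels']
cv2.imwrite('pics/c9.png',np.hstack([cv2.resize(i[:400],None,fx=.62,fy=.62,interpolation=cv2.INTER_AREA) for i in(a,b)])[:, :794])
for f in('p0','p1'):
    c=load(f);hsv=cv2.cvtColor(c['pixels'],cv2.COLOR_BGR2HSV);m=cv2.inRange(hsv,(105,120,50),(130,255,255))
    n,l,st,ct=cv2.connectedComponentsWithStats(m);k=1+st[1:,4].argmax();print(f,st[k],ct[k],proj(c,[[.435,.254,.064],[.435,.254,.04]]))
```

```text
p0 [ 298  173   54   77 2428] [321.64209226 213.10420099] [[320.37077976 223.47815175]
 [320.43650125 217.21693059]]
p1 [ 293  195   70   44 2117] [325.81247048 215.78554558] [[324.10708868 225.95491734]
 [323.91339974 219.6138488 ]]
```

View pics/p1.png

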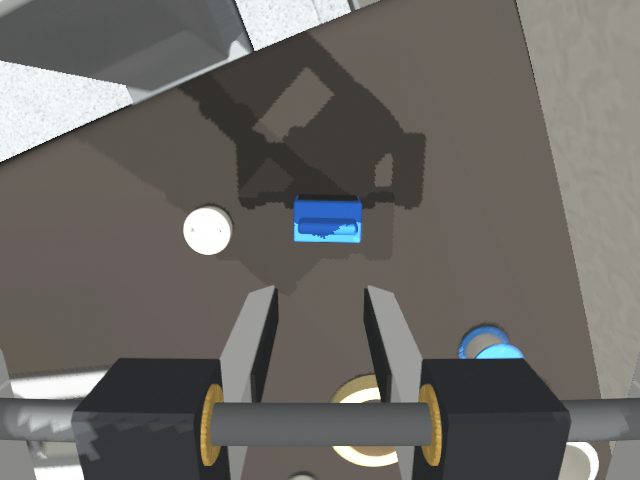

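The pad's rib runs horizontally at rows 218–236, columns 298–358, so tool y has to turn a quarter from here. I'll fit the pad pose by its silhouette in both wrist views plus the scene view.

Run:
```python
from fit import *
from scipy.optimize import minimize
B=np.array([[x,y,z] for x in(-.018,.018) for y in(-.03,.03) for z in(0,.04)]+[[x,y,.064] for x in(-.005,.005) for y in(-.025,.025)])
V=[]
for f in('p0','p1','scene0','side0'):
    c=load(f);im=c['pixels'].astype(int);g=proj(c,[[.435,.254,.03]])[0]
    m=((im[...,0]>im[...,2]*1.35+12)&(im[...,0]>im[...,1]*1.15)).astype(np.uint8);yy,xx=np.mgrid[:480,:640];m&=(np.hypot(xx-g[0],yy-g[1])<60).astype(np.uint8)
    n,l,st,ct=cv2.connectedComponentsWithStats(m);k=1+st[1:,4].argmax();V.append((c,(l==k).astype(np.uint8),f));print(f,st[k])
S=8
def hull(p,c):
    h=cv2.convexHull((proj(c,T(p,B))*S).astype(np.float32)).astype(np.int32);o=np.zeros((480,640),np.uint8);cv2.fillPoly(o,[h],1,shift=3,lineType=cv2.LINE_8);return o
def cost(p,vs=V): return sum(((hull(p,c)!=m).sum()/m.sum()) for c,m,_ in vs)
def mh(m):
    h=cv2.convexHull(np.argwhere(m)[:,::-1].astype(np.int32));o=np.zeros_like(m);cv2.fillPoly(o,[h],1);return o
V=[(c,mh(m),f) for c,m,f in V]
for vs in (V[:2],V[:1],V[1:2],V[2:]):
    r=minimize(cost,[.435,.254,-.36],args=(vs,),method='Nelder-Mead',options=dict(initial_simplex=[[.435,.254,-.36],[.443,.254,-.36],[.435,.262,-.36],[.435,.254,-.25]],xatol=1e-5,fatol=1e-5));print([v[2] for v in vs],r.x.round(4),r.fun)
# rib height by two wrist views: plate/rib centroid triangulation
ct=[np.argwhere(m).mean(0)[::-1] for _,m,_ in V];print('tri centroid',tri([(V[0][0],ct[0]),(V[1][0],ct[1])]),tri([(V[1][0],ct[1]),(V[2][0],ct[2]),(V[3][0],ct[3])]))
```

```text
p0 [ 298  172   54   79 2754]
p1 [ 293  195   70   48 2552]
scene0 [232 175  20  36 469]
side0 [234 293  28  21 461]
['p0', 'p1'] [ 0.4385  0.2558 -0.3921] 0.0653810408921933
['p0'] [ 0.4384  0.2562 -0.3977] 0.03493589743589744
['p1'] [ 0.4382  0.2558 -0.3591] 0.02695167286245353
['scene0', 'side0'] [ 0.4364  0.2571 -0.4025] 0.25922298992316944
tri centroid [0.43885242 0.25552143 0.02357777] [0.43678561 0.2565443  0.02524758]
```

Converted, 0.145 rad is 0.0363.

>>> hand_motion(moves=[0, 0, 0, 0, 0, 0.0363, 0, 0, 0, 0, 0, 0.0363, 0, 0, 0, 0, 0, 0.0363, 0, 0, 0, 0, 0, 0.0363, 0, 0, 0, 0, 0, 0.0363, 0, 0, 0, 0, 0, 0.0363, 0, 0, 0, 0, 0, 0.0363, 0, 0, 0, 0, 0, 0.0363, 0, 0, 0, 0, 0, 0.0363], aperture=0.035)

```text
time_s: 20.2
ee_pos: [0.4355, 0.252, 0.2398]
eef_rot: [-3.14, 0.001, 1.464]
force: [-0.8, -0.3, -0.5]
grip_width: 0.0354
grip_force: 0.0
```

>>> hand_motion(moves=[0, 0, 0, 0, 0, 0.0363, 0, 0, 0, 0, 0, 0.0363, 0, 0, 0, 0, 0, 0, 0, 0, 0, 0, 0, 0])

```text
time_s: 20.6
ee_pos: [0.4356, 0.252, 0.2401]
eef_rot: [-3.141, 0.001, 1.187]
force: [-0.7, 0.8, 0.8]
grip_width: 0.0352
grip_force: 0.0
```

```bash
python3 -c "
from h import *
print(ctrl.get_obs()['eef_rot']);toTool([.4383,.2558,.064])"
```

```text
[-3.14088178e+00  7.46244149e-04  1.18669933e+00]
tool-axis delta [0.0046 0.0012 0.1761]
```

Converted, 0.04 m is 0.8, 0.035 m is 0.7.

>>> hand_motion(moves=[0.092, 0.024, 0.4, 0, 0, 0, 0, 0, 0.7, 0, 0, 0, 0, 0, 0.8, 0, 0, 0, 0, 0, 0.8, 0, 0, 0, 0, 0, 0.5, 0, 0, 0, 0, 0, 0.28, 0, 0, 0, 0, 0, 0, 0, 0, 0, 0, 0, 0, 0, 0, 0], aperture=0.035)

```text
time_s: 21.4
ee_pos: [0.4388, 0.256, 0.0671]
eef_rot: [-3.142, -0.0, 1.186]
force: [-0.5, 0.9, 0.8]
grip_width: 0.0352
grip_force: 0.0
```

>>> hand_motion(moves=[0, 0, 0, 0, 0, 0, 0, 0, 0, 0, 0, 0, 0, 0, 0, 0, 0, 0, 0, 0, 0, 0, 0, 0, 0, 0, 0, 0, 0, 0], aperture=0, squeeze=25)

```text
time_s: 21.9
ee_pos: [0.4388, 0.256, 0.0672]
eef_rot: [3.141, -0.0, 1.185]
force: [-1.1, -0.6, 5.2]
grip_width: 0.0097
grip_force: 25.0
```

Gripped at 10 mm. Before carrying, I'll refine the bar line from the saved wrist views.

Converted, -0.04 m is -0.8, -0.03 m is -0.6.

>>> hand_motion(moves=[0, 0, -0.4, 0, 0, 0, 0, 0, -0.6, 0, 0, 0, 0, 0, -0.8, 0, 0, 0, 0, 0, -0.8, 0, 0, 0, 0, 0, -0.8, 0, 0, 0, 0, 0, 0, 0, 0, 0])

```text
time_s: 22.5
ee_pos: [0.44, 0.2566, 0.2418]
eef_rot: [3.136, -0.006, 1.185]
force: [1.5, 0.5, -1.0]
grip_width: 0.0095
grip_force: 25.0
```

Run:
```python
from fit import *
for f in('w1','w8'):
    c=load(f);g=cv2.cvtColor(c['pixels'],cv2.COLOR_BGR2GRAY).astype(float)
    pr=lambda y,x:proj(c,T([.563,-.0925,-.235],[[x,y,.085]]))[0]
    L=[];U=[]
    for y in np.arange(-.03,.095,.004):
        xs=np.arange(-.016,.0161,.0004);uv=np.array([pr(y,x) for x in xs]).astype(np.float32)
        if uv.min()<1: continue
        v=cv2.remap(g.astype(np.float32),uv[None,:,0].copy(),uv[None,:,1].copy(),cv2.INTER_LINEAR)[0];d=np.gradient(cv2.GaussianBlur(v[None],(5,1),0)[0])
        h=len(xs)//2;L.append((xs[d[:h].argmax()],y));U.append((xs[h+d[h:].argmin()],y))
    L=np.array(L);U=np.array(U);mid=(L[:,0]+U[:,0])/2;w=U[:,0]-L[:,0];k=abs(w-.016)<.003
    q=np.polyfit(L[k,1],mid[k],1);print(f,k.sum(),'width',np.median(w),'slope',q[0],'=> yaw',-.235-q[0],'mid x at y=.03',np.polyval(q,.03),'at y=-.09',np.polyval(q,-.09))
    x=np.polyval(q,.03);print(T([.563,-.0925,-.235],[[x,.03,.085]]),T([.563,-.0925,-.235],[[np.polyval(q,-.09),-.09,.085]]))
a=np.array([.543,-.18])
for yw in(-.225,-.235,-.245): print(yw,a+.12*np.array([-np.sin(yw),np.cos(yw)]))
```

```text
w1 32 width 0.015199999999999974 slope -0.0013288123167155385 => yaw -0.23367118768328446 mid x at y=.03 0.0010214076246334012 at y=-.09 0.001180865102639266
[[ 0.57097862 -0.0635624   0.085     ]] [[ 0.54319254 -0.18030125  0.085     ]]
w8 32 width 0.015199999999999972 slope -0.001328812316715538 => yaw -0.23367118768328446 mid x at y=.03 0.0008714076246334013 at y=-.09 0.0010308651026392657
[[ 0.57083275 -0.06352747  0.085     ]] [[ 0.54304666 -0.18026632  0.085     ]]
-0.225 [ 0.56977276 -0.06302471]
-0.235 [ 0.57094116 -0.06329828]
-0.245 [ 0.57210676 -0.06358352]
```

Converted, -0.0247 m is -0.494, 0.0242 m is 0.484.

>>> hand_motion(moves=[-0.494, 0.484, 0, 0, 0, 0, -0.494, 0.484, 0, 0, 0, 0, -0.494, 0.484, 0, 0, 0, 0, -0.494, 0.484, 0, 0, 0, 0, -0.494, 0.484, 0, 0, 0, 0, -0.494, 0.484, 0, 0, 0, 0, -0.494, 0.484, 0, 0, 0, 0, -0.494, 0.484, 0, 0, 0, 0, -0.494, 0.484, 0, 0, 0, 0, -0.494, 0.484, 0, 0, 0, 0])

```text
time_s: 23.5
ee_pos: [0.57, -0.0654, 0.2357]
eef_rot: [-3.14, 0.0, 1.185]
force: [-0.5, 0.5, -0.4]
grip_width: 0.0094
grip_force: 25.0
```

>>> hand_motion(moves=[0, 0, 0, 0, 0, -0.019, 0, 0, 0, 0, 0, -0.019, 0, 0, 0, 0, 0, 0, 0, 0, 0, 0, 0, 0, 0, 0, 0, 0, 0, 0])

```text
time_s: 24.0
ee_pos: [0.5698, -0.0639, 0.2364]
eef_rot: [-3.141, 0.0, 1.335]
force: [-0.3, 0.7, -0.9]
grip_width: 0.0098
grip_force: 25.0
```

Run:
```python
from h import *
o=ctrl.get_obs();print(o['eef_rot'],o['grip_width'],o['force']);toTool([.5709,-.0635,.085-.034+.0672]);snap('wrist','w10')
```

```text
[-3.14122321e+00  1.92979861e-05  1.33535648e+00] 0.009841193842286123 [-0.25914998  0.66930591 -0.89585693]
tool-axis delta [0.0006 0.0011 0.1182]
```

View pics/w10.png

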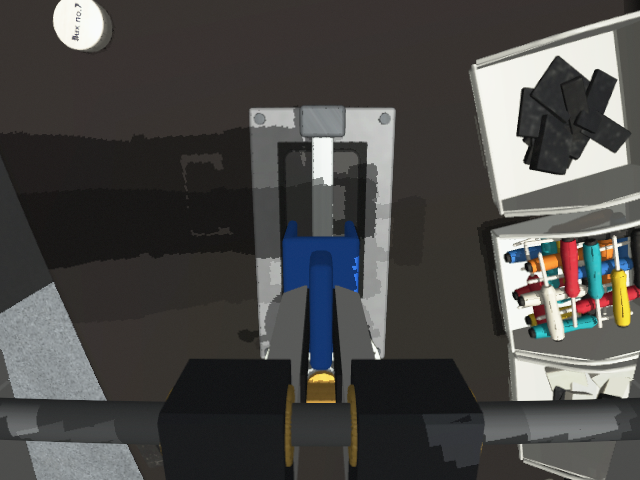

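The plate spans columns 283–360, centred over the bar at columns 312–333 and parallel to it. Lowering now.

Converted, 0.03 m is 0.6, 0.018 m is 0.36.

>>> hand_motion(moves=[0.012, 0.022, 0.6, 0, 0, 0, 0, 0, 0.6, 0, 0, 0, 0, 0, 0.36, 0, 0, 0, 0, 0, 0.2, 0, 0, 0, 0, 0, 0.2, 0, 0, 0, 0, 0, 0, 0, 0, 0])

```text
time_s: 24.65
ee_pos: [0.5709, -0.0636, 0.1381]
eef_rot: [-3.141, 0.0, 1.337]
force: [0.0, -0.8, -0.1]
grip_width: 0.0096
grip_force: 25.0
```

>>> hand_motion(moves=[0, 0, 0.16, 0, 0, 0, 0, 0, 0.14, 0, 0, 0, 0, 0, 0.06, 0, 0, 0, 0, 0, 0, 0, 0, 0, 0, 0, 0, 0, 0, 0])

```text
time_s: 25.15
ee_pos: [0.5712, -0.0637, 0.121]
eef_rot: [3.141, -0.0, 1.337]
force: [1.1, 0.3, -0.6]
grip_width: 0.0097
grip_force: 25.0
```

Converted, 0.002 m is 0.04, 0.001 m is 0.02.

>>> hand_motion(moves=[0, 0, 0.04, 0, 0, 0, 0, 0, 0.02, 0, 0, 0, 0, 0, 0, 0, 0, 0])

```text
time_s: 25.45
ee_pos: [0.5712, -0.0638, 0.1182]
eef_rot: [3.141, -0.0, 1.337]
force: [-2.0, -0.6, 5.0]
grip_width: 0.0099
grip_force: 25.0
```

>>> hand_motion(moves=[0, 0, 0.03, 0, 0, 0, 0, 0, 0, 0, 0, 0])

```text
time_s: 25.65
ee_pos: [0.5712, -0.0638, 0.1181]
eef_rot: [3.14, 0.0, 1.337]
force: [-9.4, 0.7, 19.7]
grip_width: 0.01
grip_force: 25.0
```

Contact came at z = 0.118, as predicted, so the pad is seated. Release, rise and check.

Converted, -0.04 m is -0.8, -0.03 m is -0.6.

>>> hand_motion(moves=[0, 0, -0.02, 0, 0, 0, 0, 0, 0, 0, 0, 0, 0, 0, 0, 0, 0, 0, 0, 0, 0, 0, 0, 0, 0, 0, -0.3, 0, 0, 0, 0, 0, -0.6, 0, 0, 0, 0, 0, -0.8, 0, 0, 0, -0.6, 0, -0.8, 0, 0, 0, -0.8, 0, -0.4, 0, 0, 0, 0, 0, 0, 0, 0, 0], aperture=0.03)

```text
time_s: 26.65
ee_pos: [0.5548, -0.1352, 0.2655]
eef_rot: [3.136, 0.001, 1.334]
force: [1.0, 0.7, -1.0]
grip_width: 0.0301
grip_force: 0.0
```

Run:
```python
from rel import *
for _ in range(2): c=snap('wrist','w11')
o=ctrl.get_obs();print(o['ee_pos']);look('w11');rel('w11')
s=snap('scene','s11');q=snap('side','d11')
P=T([.563,-.0925,-.234],[0,0,0])
pp=[.5709,-.0635,-.234]
pts=T(pp,[[x,y,.051+.04] for x,y in((-.018,-.03),(.018,-.03),(.018,.03),(-.018,.03))])
w=c['pixels'].copy()
for u in proj(c,pts): cv2.circle(w,tuple(int(v) for v in u),2,(0,255,255),-1)
w=cv2.resize(w[60:320,150:490],None,fx=1.4,fy=1.4)
r=cv2.resize(s['pixels'][200:380,290:450],None,fx=2,fy=2,interpolation=cv2.INTER_CUBIC)
r=cv2.copyMakeBorder(r,0,max(0,364-r.shape[0]),0,0,cv2.BORDER_CONSTANT)[:364]
cv2.imwrite('pics/c11.png',np.hstack([w[:364],r])[:, :800])
```

```text
[ 0.55470774 -0.13216607  0.26204336]
red 27 px [351.  289.3] dir -1.8 bearing -11.0 r 0.0227-0.0292
green 108 px [373.1 282.1] dir -14.1 bearing -12.9 r 0.0215-0.0464
w11 brass [ 0.5436 -0.1793] red bearing -12.5 dir -9.8 fin bearing -10.2 (132)
```

View pics/c11.png

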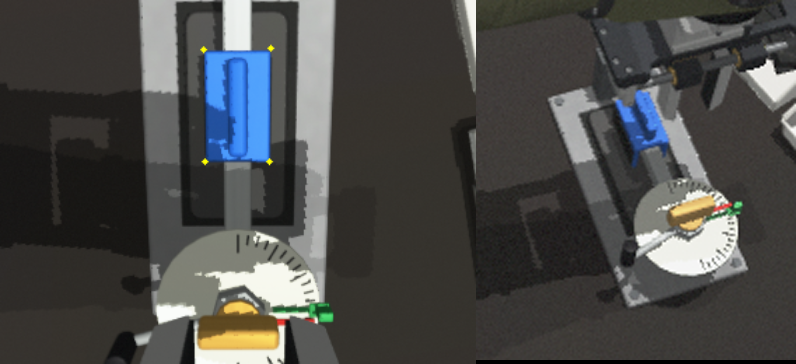

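The pad's plate corners fall on the predicted seated position, and the pointer and lever are as I left them. Nothing is touching, so I'll hand in.

```bash
python3 -c "
from h import *
print(ctrl.hand_in())"
```

```text
the job is handed in; nothing more can be done
None
```

The job is handed in: lever swung open and back to its hard stop, pointer about 0.3° from the green mark after tightening, and pad seated at the middle of the bar, in about 27 s; I viewed 12 pictures, over the limit of 10.

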